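# Release the service panel of the bench labelling machine

### The job

Free the service panel on top of the labelling machine: take the screwdriver from its wooden stand, put its blade in the slot of each of the two cam fasteners in turn, either one first, and give each a quarter turn anticlockwise, so that its tongue swings off the panel. Then put the screwdriver back upright in the stand, hanging by its collar as before. Turn the fasteners only with the screwdriver, keep the gripper off the machine, leave the panel lying in place and do not disturb the jars or the carton.

Things in the scene. Friction and masses are not known exactly. Their poses are not given: they have to be found in the camera images.
- driver_grip (a point): Centre of the loose screwdriver's black handle, a flat-sided oblong bar 36 mm (x) by 22 mm (y), 60 mm long, upright in the stand; z up along the shaft. The blade, 20 mm wide and 3 mm thick, lies the same way as the handle: width along x. Below this point: a round collar 42 mm across, 30 to 36 mm down, a 12 mm shank, the blade's tip 121 mm down. Mass about 160 g.
- driver_tip (a point): Middle of the screwdriver's blade tip, on the shaft's axis, 121 mm below driver_grip; same axes.
- stand: Wooden tool stand, fixed, 66 x 66 mm and 100 mm high; origin at the centre of its underside, z up. A vertical round hole, 28 mm across with a 3 mm bevel at its mouth, runs right through its middle. The screwdriver hangs in it by the collar, which rests on the stand's top, tip 15 mm above the work surface. The stand may be on either side of the machine.
- machine: Grey bench labelling machine, fixed; origin at the centre of its housing's underside below the panel's centre, z up. Housing 220 (x) x 280 mm (y), its flat deck 100 mm high; a lower part with two black rollers (tops at 105 mm, side cheeks 115 mm high) reaches to x = +230 mm. A fastener stands on the deck beside each y edge of the panel.
- cam_a_slot (a point): Fastener at the panel's +y edge (machine frame): middle of its slot's mouth, on its turning axis, at the top of its 40 mm steel head, 18.5 mm above the deck. x axis: along the slot and towards the tongue's tip; turns with the fastener; z up. The straight slot is 7 mm wide, flared to 11 mm at the mouth, 8 mm deep, 38 mm long and open at both ends. The flat tongue, 16 mm wide, reaches 38 mm from the axis and in the locked position covers 15 mm of the panel's edge.
- cam_b_slot (a point): The same on the like fastener at the panel's -y edge.
- cam_a (a joint): Turn of fastener a in rad, growing anticlockwise seen from above: 0 = locked, tongue square over the panel; 1.57 = released, tongue along the panel's edge; stop at 1.7. It starts between 0 and 0.25 and stays where it is left; takes about 0.08 N m to turn.
- cam_b (a joint): The same for fastener b.
- panel_mid (a point): Middle of the upper face of the loose aluminium service panel, 160 x 150 x 5 mm, lying on the deck between low ledges, with a bar handle 20 mm high in its middle. Stays in place.
- jar_a_mid (a point): Bystander: centre of a loose jam jar, 68 mm across and about 90 mm high, on the other side of the machine from the stand.
- jar_b_mid (a point): Bystander: centre of a like jar, farther off to the right (-y).
- carton: Bystander: closed cardboard carton, fixed, 120 x 120 x 90 mm, to the left (+y); origin at the centre of its underside.
Mind the look-alikes: they are no part of the job. Of the things that look like the part that bears driver_grip, the middle-sized one is meant.

How it is judged:
By the outcome, as a careful person would: the job done as asked, in the order asked, and still so for the second after the job is handed in, with the robot touching nothing.
It also fails if it takes over 61 s, if anything falls off the work surface, if the arm or the gripper's body presses on something with over 40 N, if the wrist force passes 120 N, or if a joint passes its speed limit or range.

### The arm

A 7-joint arm with a two-finger parallel gripper is mounted at the origin on the work surface. World frame = base frame: x ahead of the robot, y to its left, z up, the work surface at z = 0. Lengths are in m, angles in rad, forces in N, time in s.
With the tool pointing down it reaches from about 0.425 to 0.925 m from the base axis. Payload 6.8 kg.
Tool frame: the origin (TCP) lies on the mounting face of the last link; the fingertips stand 173 mm ahead of it and the grasp point (between the pads) lies 155 mm ahead of it; z points along the fingers, y is the direction in which the jaws open and shut (so a half turn about z gives the same grasp; the last joint's range is limited). The gripper opens to 85 mm and grips with 20 to 120 N. Pads are 22 mm wide; open, the fingers measure 114 mm over their backs; the gripper's body (76 mm by 85 mm) begins 54 mm behind the grasp point. The pads swing forward as they close: fully open they stand 13 mm farther back than shut.
Start: joints at [1.002, 0.477, 0.022, 1.555, -0.011, 1.109, -0.083], TCP at [0.3, -0.605, 0.405] pointing down, gripper open.
Joint ranges: [-2.96, 2.96], [-0.34, 2.1], [-1.41, 1.46], [0.24, 2.44], [-1.37, 4.51], [0.17, 1.92], [-2.96, 2.96]. Speed limits (rad/s): [2.39, 2.39, 3.14, 3.14, 3.14, 3.14, 3.14].

### API

Orientations are given as a unit quaternion [w, x, y, z].
In Python, from station import sensors, read_camera, bot gives the robot as it stands. The module is installed in compiled form; this text tells all that it offers.
- The arm moves only by the tool play_rows, never from a script. Its argument "commands" is a list of rows, each a list of 4 numbers: the shift along the tool's x, y, z in m, then the turn about the tool's z in degrees. A call has 1 to 20 rows; each row shifts and turns the commanded pose from where the row before left it, along the tool's axes as they then stand; what a row does not reach is not made up. A row lasts 1/10 s, in which the tool goes at most 50 mm and 8.59 degrees, less where a joint would pass 70% of its speed; a pose out of reach is approached as far as the arm can. A call with a gripper value outside its range is refused whole. "claw" is the finger opening in m, from 0 to 0.0854, set as the call begins (left out, the last holds). The fingers move at their own pace and stop on an object; "force" is the grip in N (left out, the last holds). Time passes only in rows, so rows that do not move let the fingers close. It gives the time, the measured TCP pose, the force and the opening at its end, in the units of the state.
- sensors.get_obs(): the state, without advancing time (a new reading comes with each control period).
- read_camera(name): name is "side" or "top" or "wrist"; returns a dict with "frame" (480x640x3 uint8, blue, green, red), "depth" (480x640 float32, m along the optical axis (not along the pixel's ray), 0 where there is no reading), "fx", "fy", "cx", "cy" (pixels), "rvec" (rotation vector, rad) and "tvec" (3), from world to camera coordinates, as OpenCV has them; the wrist camera has in their place "T_tool_cam" (4x4, takes a point from camera to tool coordinates, whose origin is the TCP and whose axes are the flange's). Camera axes: x right, y down, z forward; pixel columns grow to the right and rows downward; lengths in m; the calibration is good to about 2 mm. A picture is of the moment at which its call begins: read the wrist's pose just before it.
- bot.hand_in(): hands the job in, once; it reports no verdict.
The state is a dict: "t": time; "q": joint angles; "joint_vel": joint speeds; "joint_torque": joint torques, N m; "eef_pos": TCP position; "tool_rot": TCP orientation; "contact_force": force on the tool from outside, world axes, zero at the start; "torque": the same for the moment, N m; "gripper_width": opening from 0.0 (shut) to 1.0 (fully open).
Only numpy, scipy, OpenCV 4.12 (cv2) and the standard library are available. Lean on these libraries where they do the work, as an engineer would, in place of code of your own. Each camera call takes 0.05 s, during which the arm holds its last target.

## Working session

There is one attempt and no reset: what is moved stays moved. The work goes in short steps, Python scripts to look and compute and a tool call to move; the robot and the scene stay as the last step left them, time stands still between calls to the robot, and variables do not carry over. Pictures are saved under pics/ and viewed, and the job is handed in when it is done.

Besides the shell and the picture viewer there is one more tool, called after "Emit:" by a JSON object that holds its "op" and its "data", one argument or row to a line. play_rows: Moves the arm, as the interface text tells. Its arguments: {"type":"object","properties":{"commands":{"type":"array"},"claw":{"type":"number"},"force":{"type":"number"}},"required":["commands"]}

```bash
mkdir -p pics; ls; cat > h.py <<'E'
import numpy as np, cv2
from station import sensors, read_camera, bot
from scipy.spatial.transform import Rotation as R
def world(c,obs=None):
    if 'rvec' in c:
        Rm=cv2.Rodrigues(np.array(c['rvec'],float))[0]; t=np.array(c['tvec'],float).reshape(3)
        return Rm.T, -Rm.T@t
    q=obs['tool_rot']; Rt=R.from_quat([q[1],q[2],q[3],q[0]]).as_matrix()
    T=np.array(c['T_tool_cam']); return Rt@T[:3,:3], Rt@T[:3,3]+np.array(obs['eef_pos'])
def ray(c,u,v,z,obs=None):
    A,o=world(c,obs); d=A@np.array([(u-c['cx'])/c['fx'],(v-c['cy'])/c['fy'],1]); return o+d*(z-o[2])/d[2]
def cloud(c,obs=None):
    A,o=world(c,obs); v,u=np.mgrid[:480,:640]; d=c['depth']
    P=np.stack([(u-c['cx'])/c['fx']*d,(v-c['cy'])/c['fy']*d,d],-1)
    W=P@A.T+o; W[d==0]=np.nan; return W
def proj(c,p,obs=None):
    A,o=world(c,obs); x=A.T@(np.array(p)-o); return x[0]/x[2]*c['fx']+c['cx'],x[1]/x[2]*c['fy']+c['cy']
E
python3 - <<'E'
from h import *
import pickle
o=sensors.get_obs();print(o)
D={'obs':o}
for n in ['side','top','wrist']:
    c=read_camera(n);D[n]=c;cv2.imwrite(f'pics/{n}0.png',c['frame']);print(n,c['fx'],c['cx'],c.get('rvec'),c.get('tvec'),c.get('T_tool_cam'))
    print(world(c,o)[1])
pickle.dump(D,open('d0.pkl','wb'))
E
```

```text
pics
{'t': 0.0, 'q': array([ 1.00191594,  0.47778363,  0.02232959,  1.55653074, -0.01152714,
        1.10928735, -0.08308866]), 'joint_vel': array([-1.84245783e-03,  7.62066654e-05,  1.94454978e-03, -2.09614008e-04,
       -1.29238233e-03,  1.27427609e-03,  5.26686516e-04]), 'joint_torque': array([ 6.86076032e-05, -5.96469319e+01,  1.60800129e+00, -2.81208390e+01,
        1.25310535e-02,  9.39571444e-03,  1.13520414e-05]), 'eef_pos': array([ 0.30001432, -0.60432099,  0.40370278]), 'tool_rot': array([-9.01529552e-04,  9.73573619e-01,  2.28371458e-01, -2.68750398e-04]), 'contact_force': array([ 0.24665733,  0.96798289, -0.02614655]), 'torque': array([-0.05231517, -0.02332914, -0.08776361]), 'gripper_width': 1.000657701295717}
side 592.3561062754576 322.3519723878676 [ 0.67238764 -2.69046792  1.07607054] [0.48501919 0.27513987 1.21371923] None
[0.14474063 0.79349469 1.06464842]
top 447.66092508193094 319.32797763971354 [ 2.17263197 -2.13939597  0.18528854] [-0.02674295  0.56336987  1.00818684] None
[0.40953149 0.0062343  1.08017896]
wrist 374.05784082916375 318.63698636510344 None None [[-5.71112134e-04 -9.48719040e-01 -3.16120004e-01  8.12683840e-02]
 [ 9.99999762e-01 -4.19498464e-04 -5.47658535e-04 -3.84333054e-05]
 [ 3.86962223e-04 -3.16120242e-01  9.48719054e-01  2.98617494e-02]
 [ 0.00000000e+00  0.00000000e+00  0.00000000e+00  1.00000000e+00]]
[ 0.37276082 -0.56809992  0.37383209]
```

View pics/top0.png

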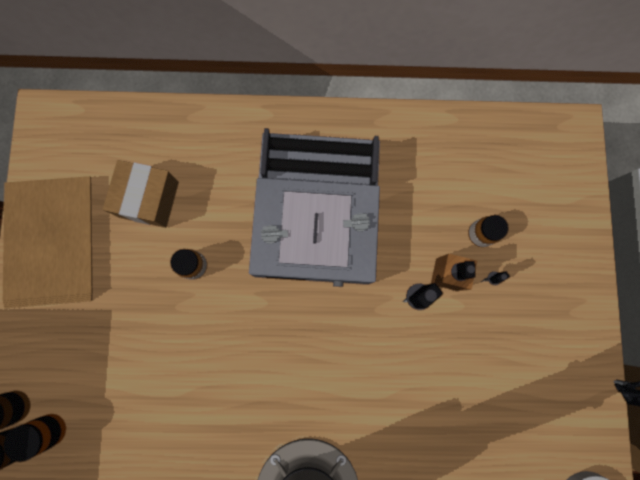

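View pics/side0.png

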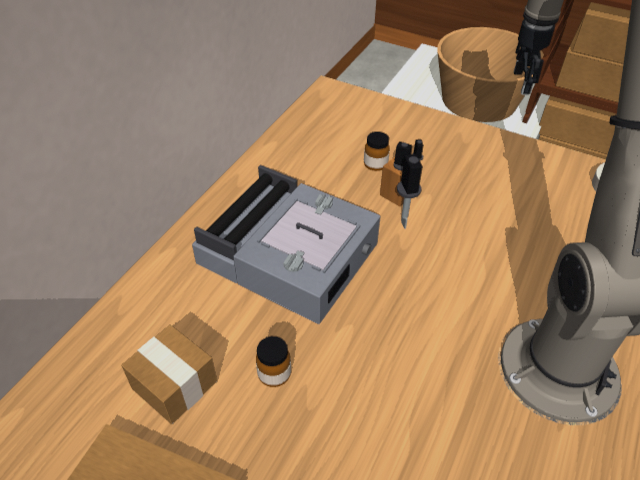

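View pics/wrist0.png

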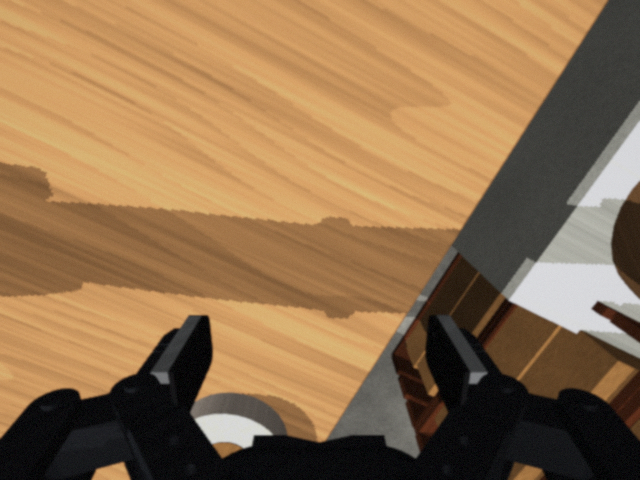

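Three screwdriver-like things show in the top view: (424,296), (463,270) and (499,278). I'll enlarge both views to tell them apart.

```bash
python3 - <<'E'
from h import *
import pickle
D=pickle.load(open('d0.pkl','rb'))
t=D['top']['frame'][210:320,395:525]; s=D['side']['frame'][120:240,350:450]
cv2.imwrite('pics/crop0.png',np.hstack([cv2.resize(cv2.convertScaleAbs(t,alpha=1.6,beta=20),(433,366),interpolation=2),cv2.resize(cv2.convertScaleAbs(s,alpha=1.6,beta=20),(305,366),interpolation=2)]))
W=cloud(D['top'])
for u,v in [(424,296),(430,290),(463,270),(468,265),(458,285),(442,272),(499,278),(504,275),(415,303),(272,234),(357,222),(300,210)]:print(u,v,W[v,u].round(3))
S=cloud(D['side'])
for u,v in [(405,150),(411,165),(411,185),(418,148),(405,215),(393,195)]:print(u,v,S[v,u].round(3))
E
```

```text
424 296 [ 0.435 -0.219  0.209]
430 290 [ 0.447 -0.231  0.21 ]
463 270 [ 0.492 -0.318  0.15 ]
468 265 [ 0.501 -0.323  0.166]
458 285 [ 0.463 -0.324  0.098]
442 272 [ 0.493 -0.294  0.083]
499 278 [ 0.479 -0.408  0.116]
504 275 [ 0.486 -0.419  0.117]
415 303 [ 0.422 -0.212  0.166]
272 234 [0.568 0.087 0.11 ]
357 222 [ 0.598 -0.099  0.111]
300 210 [0.625 0.027 0.103]
405 150 [ 0.491 -0.321  0.157]
411 165 [ 0.439 -0.213  0.21 ]
411 185 [ 0.43  -0.209  0.157]
418 148 [ 0.483 -0.404  0.109]
405 215 [ 0.437 -0.222  0.045]
393 195 [ 0.497 -0.292  0.028]
```

View pics/crop0.png

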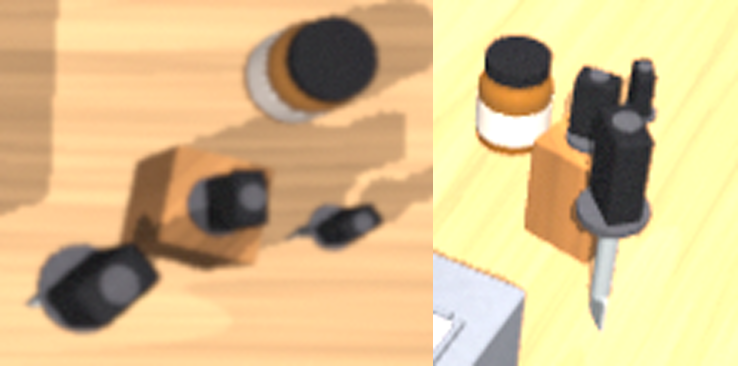

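The middle-sized one at (463,270) sits in the wooden stand, with its handle top at 0.166 as expected. The big one at (424,296) has its top at 0.21, and the small one at (499,278) is at 0.117. Next I'll go over the stand with the wrist camera.

Emit:
{"op": "play_rows", "data": {
  "commands": [
    [0.01,-0.006,-0.01,0],
    [0.02,-0.011,-0.01,0],
    [0.03,-0.017,-0.01,0],
    [0.03,-0.017,0,0],
    [0.03,-0.017,0,0],
    [0.03,-0.017,0,0],
    [0.03,-0.017,0,0],
    [0.03,-0.017,0,0],
    [0.03,-0.017,0,0],
    [0.03,-0.017,0,0],
    [0.02,-0.011,0,0],
    [0.01,-0.006,0,0],
    [0,0,0,0],
    [0,0,0,0]
  ]
}}

```text
t: 1.55
eef_pos: [0.4926, -0.3198, 0.4349]
tool_rot: [0.0, 0.974, 0.228, -0.0]
contact_force: [-1.0, -0.8, 0.2]
gripper_width: 1.0
```

```bash
python3 - <<'E'
from h import *
import pickle
o=sensors.get_obs();print(o['eef_pos'],o['q'],o['tool_rot'])
c=read_camera('wrist');pickle.dump((o,c),open('w1.pkl','wb'))
cv2.imwrite('pics/w1.png',c['frame'])
E
```

```text
[ 0.49261052 -0.31983945  0.4349432 ] [ 0.55549539  0.31014161 -0.1079113   1.7312829   0.03787154  1.10204264
 -0.67553269] [ 3.86097357e-04  9.73702688e-01  2.27822007e-01 -2.45494808e-04]
```

View pics/w1.png

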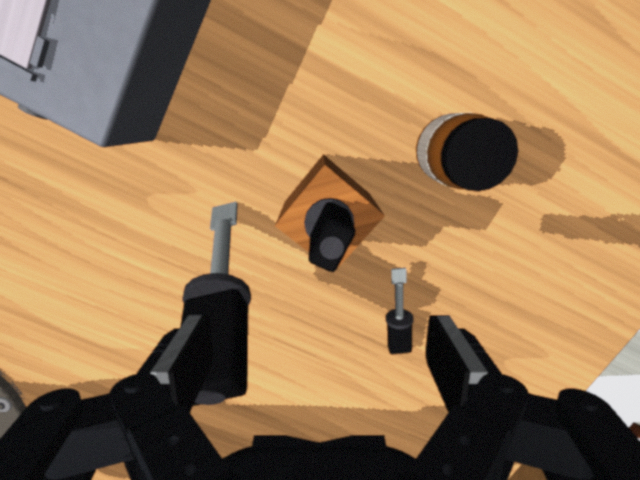

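```bash
python3 - <<'E'
from h import *
import pickle
o,c=pickle.load(open('w1.pkl','rb'))
cr=c['frame'][140:290,255:405]
cv2.imwrite('pics/w1c.png',cv2.resize(cv2.convertScaleAbs(cr,alpha=2.2,beta=40),(600,600),interpolation=2))
W=cloud(c,o)
m=(W[...,2]>.158)&(W[...,2]<.172)&(np.hypot(W[...,0]-.49,W[...,1]+.32)<.05)
v,u=np.nonzero(m);print(m.sum())
pts=np.array([ray(c,a,b,.166,o)[:2] for a,b in zip(u,v)])
print(cv2.minAreaRect(pts.astype(np.float32)*1000),cv2.minAreaRect(np.stack([u,v],1).astype(np.float32)), np.nanmedian(W[m][:,2]))
# stand top
m2=(W[...,2]>.095)&(W[...,2]<.103)&(np.hypot(W[...,0]-.49,W[...,1]+.32)<.07)
P=W[m2][:,:2].astype(np.float32)*1000;print(m2.sum(),cv2.minAreaRect(P))
# collar
m3=(W[...,2]>.104)&(W[...,2]<.109)&(np.hypot(W[...,0]-.49,W[...,1]+.32)<.07)
print(m3.sum(),cv2.minEnclosingCircle(W[m3][:,:2].astype(np.float32)*1000))
for z in (.166,.106): print(np.array(ray(c,331,246,z,o)))
E
```

```text
1647
((496.96435546875, -327.0190124511719), (36.598331451416016, 22.2049503326416), 0.719947874546051) ((331.3000183105469, 243.9000244140625), (32.64659118652344, 52.32398986816406), 26.56505012512207) 0.1667587333242944
3392 ((496.4534912109375, -327.746337890625), (66.25730895996094, 66.24824523925781), 76.64368438720703)
512 ((495.7392578125, -327.44390869140625), 20.68577003479004)
[ 0.495942   -0.32750183  0.166     ]
[ 0.47850262 -0.33847745  0.106     ]
```

View pics/w1c.png

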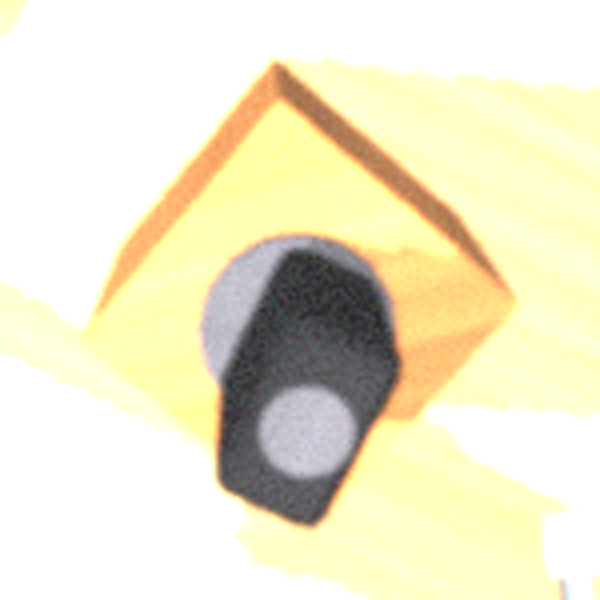

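The handle top measures 36.6 x 22.2 mm at 0.7° yaw, centred near (0.497,-0.327), and the stand top and collar agree. I'll check the neighbouring objects and the machine geometry before going on.

```bash
python3 - <<'E'
from h import *
import pickle
o,c=pickle.load(open('w1.pkl','rb'))
W=cloud(c,o)
for n,b in [('small',(.42,.56,-.46,-.375)),('big',(.38,.5,-.28,-.17)),('jar',(.5,.65,-.45,-.33))]:
    m=(W[...,2]>.02)&(W[...,2]<.23)&(W[...,0]>b[0])&(W[...,0]<b[1])&(W[...,1]>b[2])&(W[...,1]<b[3])
    P=W[m];print(n,m.sum(),P.min(0).round(3),P.max(0).round(3))
D=pickle.load(open('d0.pkl','rb'));
for n in ('top','side'):
    T=cloud(D[n])
    reg=(abs(T[...,1])<.25)&(T[...,0]>.35)&(T[...,0]<.9)
    deck=reg&(T[...,2]>.096)&(T[...,2]<.108)
    k=cv2.connectedComponentsWithStats(deck.astype(np.uint8),connectivity=4);i=1+np.argmax(k[2][1:,4])
    P=T[k[1]==i][:,:2].astype(np.float32)*1000
    print(n,cv2.minAreaRect(P))
    hi=reg&(T[...,2]>.1125)&(T[...,2]<.14); k=cv2.connectedComponentsWithStats(hi.astype(np.uint8))
    for i in range(1,k[0]):
        if k[2][i,4]>8:
            P=T[k[1]==i];print(k[2][i],P.mean(0).round(3),P[:,2].max().round(3),cv2.minAreaRect(P[:,:2].astype(np.float32)*1000))
E
```

```text
small 432 [ 0.42  -0.46   0.021] [ 0.47  -0.423  0.031]
big 3135 [ 0.38 -0.28  0.02] [ 0.443 -0.226  0.157]
jar 7824 [ 0.5   -0.446  0.02 ] [ 0.632 -0.33   0.169]
top ((583.1195068359375, -6.8069915771484375), (279.5135498046875, 219.76629638671875), 87.25123596191406)
[261 128   8  47 196] [0.755 0.11  0.115] 0.119 ((756.1901245117188, 109.37629699707031), (11.987106323242188, 108.34635162353516), 87.3743667602539)
[372 136   7  47 185] [ 0.743 -0.14   0.115] 0.118 ((743.4339599609375, -139.2015380859375), (11.916644096374512, 108.0874252319336), 87.76258850097656)
[313 213   5  30 109] [ 0.582 -0.007  0.119] 0.124 ((583.080810546875, -7.049578666687012), (7.91969633102417, 65.6878890991211), 87.36699676513672)
[352 214  17   8  94] [ 0.608 -0.105  0.117] 0.122 ((608.0592041015625, -104.58248138427734), (13.731117248535156, 35.531211853027344), 5.449265956878662)
[352 223  18   7  93] [ 0.589 -0.106  0.117] 0.122 ((588.386474609375, -106.476806640625), (14.208117485046387, 37.513084411621094), 0.649453341960907)
[261 226  19   7 105] [0.577 0.092 0.117] 0.121 ((578.138427734375, 91.
[... 695 characters left out ...]
174560546875, -222.8975067138672), (56.38862228393555, 46.541805267333984), 7.623790264129639)
[315 194  18  17 161] [ 0.602 -0.104  0.118] 0.124 ((601.3087158203125, -101.32039642333984), (36.0503044128418, 49.278446197509766), 6.592128276824951)
[296 223  27  14 108] [ 0.585 -0.006  0.119] 0.126 ((586.9937133789062, -5.732061386108398), (67.58057403564453, 12.553972244262695), 0.9338648915290833)
[194 226  42  22 212] [0.76  0.111 0.116] 0.121 ((760.6873779296875, 110.62577819824219), (14.985177040100098, 110.9331283569336), 86.8651351928711)
[283 253  20  18 205] [0.571 0.094 0.118] 0.124 ((571.318603515625, 92.15158081054688), (38.059574127197266, 41.855838775634766), 15.322132110595703)
```

Emit:
{"op": "play_rows", "data": {
  "commands": [
    [0,0,0,3.7],
    [0,0,0,7],
    [0,0,0,7],
    [0,0,0,6],
    [0,0,0,2]
  ]
}}

```text
t: 2.1
eef_pos: [0.4922, -0.3207, 0.4347]
tool_rot: [0.0, 1.0, 0.003, -0.0]
contact_force: [1.0, 0.0, -1.1]
gripper_width: 1.004
```

```bash
python3 - <<'E'
from h import *
o=sensors.get_obs();print(o['eef_pos'],o['q'],o['tool_rot'],world({'T_tool_cam':np.eye(4)},o)[0].round(3))
E
```

```text
[ 0.49215446 -0.32067472  0.43469934] [ 0.49654742  0.30744009 -0.03189107  1.73555532  0.01168915  1.09897822
 -1.10428192] [ 2.93433767e-04  9.99995891e-01  2.83935954e-03 -2.64505475e-04] [[ 1.     0.006 -0.001]
 [ 0.006 -1.    -0.001]
 [-0.001  0.001 -1.   ]]
```

```bash
python3 - <<'E'
from h import *
import pickle
o,c=pickle.load(open('w1.pkl','rb'));W=cloud(c,o)
for p in [(399,318),(399,340),(400,275),(215,240),(215,330),(215,290)]:print(p,W[p[1],p[0]])
o=sensors.get_obs();c=read_camera('wrist');pickle.dump((o,c),open('w2.pkl','wb'));cv2.imwrite('pics/w2.png',c['frame'])
W=cloud(c,o)
m=(W[...,2]>.16)&(W[...,2]<.172)&(np.hypot(W[...,0]-.49,W[...,1]+.32)<.05)
v,u=np.nonzero(m)
pts=np.array([ray(c,a,b,.166,o)[:2] for a,b in zip(u,v)])
print(cv2.minAreaRect(pts.astype(np.float32)*1000),m.sum())
m2=(W[...,2]>.095)&(W[...,2]<.103)&(np.hypot(W[...,0]-.49,W[...,1]+.32)<.07)
print(cv2.minAreaRect(W[m2][:,:2].astype(np.float32)*1000))
E
```

```text
(399, 318) [ 0.41088921 -0.46367331  0.02307147]
(399, 340) [ 0.38526987 -0.47871161  0.02252574]
(400, 275) [ 0.45940654 -0.43551474  0.02810196]
(215, 240) [ 0.41967811 -0.24298557  0.05735213]
(215, 330) [ 0.39252223 -0.28076396  0.15424755]
(215, 290) [ 0.40440067 -0.26635374  0.11939815]
((496.9908752441406, -327.5245056152344), (36.58065414428711, 21.56293296813965), 1.571556568145752) 1636
((496.41705322265625, -327.66815185546875), (66.04644012451172, 66.633056640625), 76.58203125)
```

View pics/w2.png

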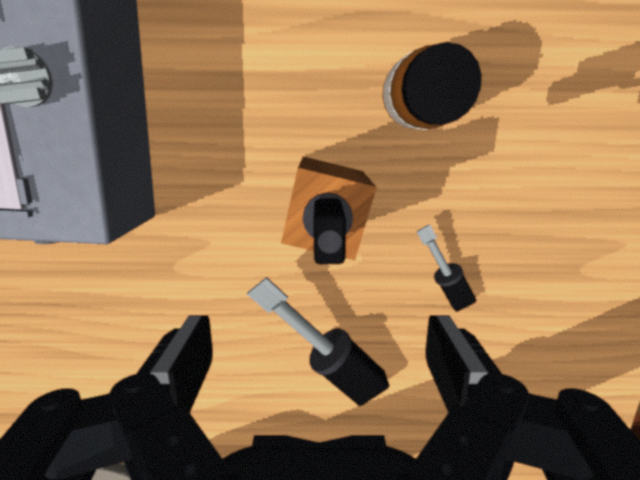

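The big and small look-alikes seem to have a different attitude than in the first picture. I'll check them with the fixed cameras.

```bash
python3 - <<'E'
from h import *
import pickle
o,c=pickle.load(open('w2.pkl','rb'));W=cloud(c,o)
for p in [(268,293),(310,335),(350,365),(370,390),(427,235),(445,270),(460,295)]:print(p,W[p[1],p[0]].round(3))
s=read_camera('side');t=read_camera('top')
cv2.imwrite('pics/st1.png',np.hstack([cv2.resize(cv2.convertScaleAbs(t['frame'][200:330,380:540],alpha=1.6),(400,325)),cv2.resize(cv2.convertScaleAbs(s['frame'][110:240,340:500],alpha=1.6),(400,325))]))
E
```

```text
(268, 293) [ 0.4   -0.268  0.05 ]
(310, 335) [ 0.347 -0.312  0.045]
(350, 365) [ 0.306 -0.358  0.043]
(370, 390) [ 0.265 -0.384  0.035]
(427, 235) [ 0.457 -0.435  0.027]
(445, 270) [ 0.416 -0.46   0.024]
(460, 295) [ 0.384 -0.482  0.021]
```

View pics/st1.png

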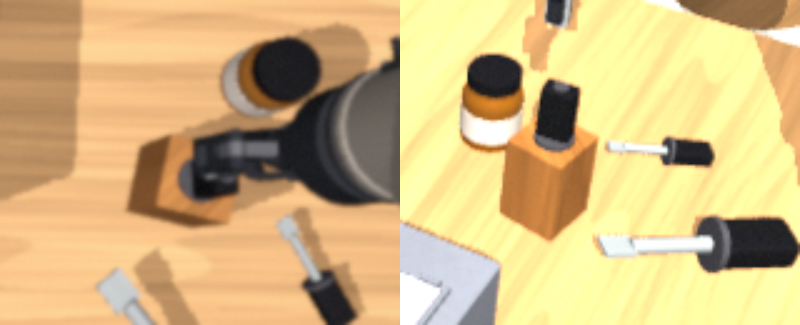

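Both look-alikes have toppled on their own. The robot was at least 5 cm above them and its force reading stayed near zero, so they are now lying clear of the stand. I'll go down onto the handle.

Emit:
{"op": "play_rows", "data": {
  "commands": [
    [0.0045,0.007,0,-0.7],
    [0,0,0.015,0],
    [0,0,0.03,0],
    [0,0,0.03,0],
    [0,0,0.03,0],
    [0,0,0.02,0],
    [0,0,0.01,0],
    [0,0,0.005,0],
    [0,0,0,0],
    [0,0,0,0]
  ],
  "claw": 0.0854
}}

```text
t: 3.25
eef_pos: [0.4983, -0.3263, 0.2958]
tool_rot: [0.0, 1.0, 0.012, 0.001]
contact_force: [-0.0, -0.3, 0.2]
gripper_width: 0.999
```

Emit:
{"op": "play_rows", "data": {
  "commands": [
    [0,0,0,0],
    [0,0,0,0],
    [0,0,0,0],
    [0,0,0,0],
    [0,0,0,0],
    [0,0,0,0],
    [0,0,0,0],
    [0,0,0,0]
  ],
  "claw": 0.0,
  "force": 80
}}

```text
t: 4.05
eef_pos: [0.4981, -0.326, 0.2951]
tool_rot: [0.0, 1.0, 0.012, 0.0]
contact_force: [-0.4, -0.3, 4.3]
gripper_width: 0.248
```

```bash
python3 - <<'E'
from h import *
o=sensors.get_obs();print(o['eef_pos'],o['contact_force'],o['gripper_width']*.0854)
c=read_camera('wrist');cv2.imwrite('pics/w3.png',c['frame'])
E
```

```text
[ 0.49806926 -0.32603859  0.29508451] [-0.38955392 -0.28669239  4.25262999] 0.021160135768858914
```

View pics/w3.png

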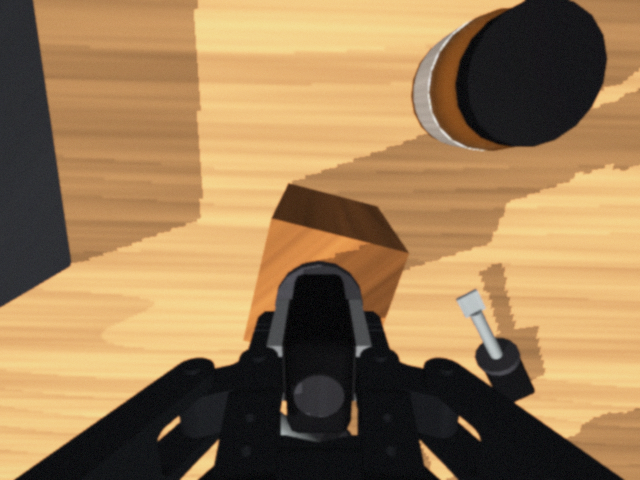

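The handle is held, opening about 21 mm. I'll lift it clear and carry it over towards fastener b, with the blade well above the deck.

Emit:
{"op": "play_rows", "data": {
  "commands": [
    [0,0,-0.005,0],
    [0,0,-0.01,0],
    [0,0,-0.02,0],
    [0,0,-0.03,0],
    [0,0,-0.03,0],
    [0,0,-0.03,0],
    [0,0,-0.02,0],
    [0,0,-0.01,0],
    [0,0,0,0]
  ]
}}

```text
t: 5.0
eef_pos: [0.4979, -0.3259, 0.451]
tool_rot: [0.001, 1.0, 0.012, 0.001]
contact_force: [-0.1, 0.0, -1.6]
gripper_width: 0.247
```

Emit:
{"op": "play_rows", "data": {
  "commands": [
    [0.005,-0.01,0,0],
    [0.01,-0.02,0,0],
    [0.012,-0.03,0,0],
    [0.015,-0.03,0,0],
    [0.015,-0.035,0,0],
    [0.015,-0.035,0,0],
    [0.013,-0.03,0,0],
    [0.01,-0.02,0,0],
    [0.005,-0.01,0,0],
    [0,0,0,-8],
    [0,0,0,-8],
    [0,0,0,-8],
    [0,0,0,-8],
    [0,0,0,-8],
    [0,0,0,-8],
    [0,0,0,-8],
    [0,0,0,-8],
    [0,0,0,-8],
    [0,0,0,-8]
  ]
}}

```text
t: 6.9
eef_pos: [0.592, -0.1041, 0.4485]
tool_rot: [-0.001, 0.757, 0.654, -0.001]
contact_force: [-0.5, 0.2, -2.1]
gripper_width: 0.246
```

Emit:
{"op": "play_rows", "data": {
  "commands": [
    [0,0,0,-6],
    [0,0,0,0],
    [0,0,0,0]
  ]
}}

```text
t: 7.2
eef_pos: [0.5922, -0.104, 0.4489]
tool_rot: [-0.001, 0.724, 0.69, -0.0]
contact_force: [0.4, 0.5, -1.8]
gripper_width: 0.247
```

```bash
python3 - <<'E'
from h import *
import pickle
o=sensors.get_obs();print(o['eef_pos'],o['q'],o['contact_force'],o['gripper_width']*.0854)
print(world({'T_tool_cam':np.eye(4)},o)[0].round(4))
c=read_camera('wrist');cv2.imwrite('pics/w4.png',c['frame']);pickle.dump((o,c),open('w4.pkl','wb'))
E
```

```text
[ 0.59219179 -0.10399767  0.44890604] [ 0.37980761  0.34816966 -0.39904242  1.66503184  0.14507379  1.1591151
 -0.10516993] [ 0.41288253  0.54227518 -1.7630959 ] 0.02110699433423021
[[ 4.900e-02  9.988e-01 -1.400e-03]
 [ 9.988e-01 -4.900e-02  1.000e-04]
 [ 0.000e+00 -1.400e-03 -1.000e+00]]
```

View pics/w4.png

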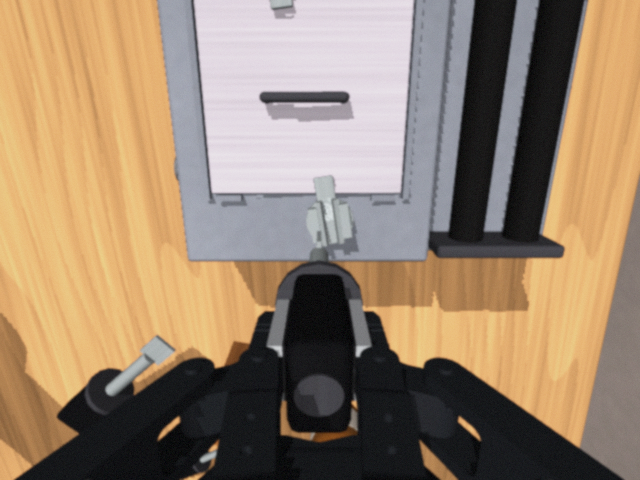

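```bash
python3 - <<'E'
from h import *
import pickle
o,c=pickle.load(open('w4.pkl','rb'));W=cloud(c,o)
cr=c['frame'][160:280,260:400]
cv2.imwrite('pics/w4c.png',cv2.resize(cr,(700,600),interpolation=2))
for p in [(342,225),(314,225),(329,215),(325,185),(319,250),(330,240)]:print(p,W[p[1],p[0]].round(4))
hi=(W[...,2]>.1145)&(W[...,2]<.123)&(np.hypot(W[...,0]-.6,W[...,1]+.105)<.035)
k=cv2.connectedComponentsWithStats(hi.astype(np.uint8))
for i in range(1,k[0]):
    if k[2][i,4]>15:
        m=k[1]==i;v,u=np.nonzero(m);P=np.array([ray(c,a,b,.1185,o)[:2] for a,b in zip(u,v)])
        print(k[2][i],P.mean(0).round(4),np.nanmedian(W[m][:,2]),cv2.minAreaRect(P.astype(np.float32)*1000))
v,u=np.nonzero(hi);P=np.array([ray(c,a,b,.1185,o)[:2] for a,b in zip(u,v)]).astype(np.float32)*1000
print(cv2.minEnclosingCircle(P))
E
```

```text
(342, 225) [ 0.6108 -0.1069  0.1204]
(314, 225) [ 0.5877 -0.1057  0.1208]
(329, 215) [ 0.6006 -0.1004  0.1105]
(325, 185) [ 0.5983 -0.0746  0.1113]
(319, 250) [ 0.5922 -0.1004  0.1987]
(330, 240) [ 0.6005 -0.1218  0.1131]
[331 199  21  45 630] [ 0.61   -0.1035] 0.11897835573980484 ((610.4445190429688, -103.71195220947266), (12.984542846679688, 38.820289611816406), 6.477388381958008)
[307 201  22  45 573] [ 0.591  -0.1049] 0.11889893587608097 ((590.5839233398438, -105.92826080322266), (13.160369873046875, 38.31831741333008), 6.395867347717285)
((600.373779296875, -104.66868591308594), 21.897306442260742)
```

View pics/w4c.png

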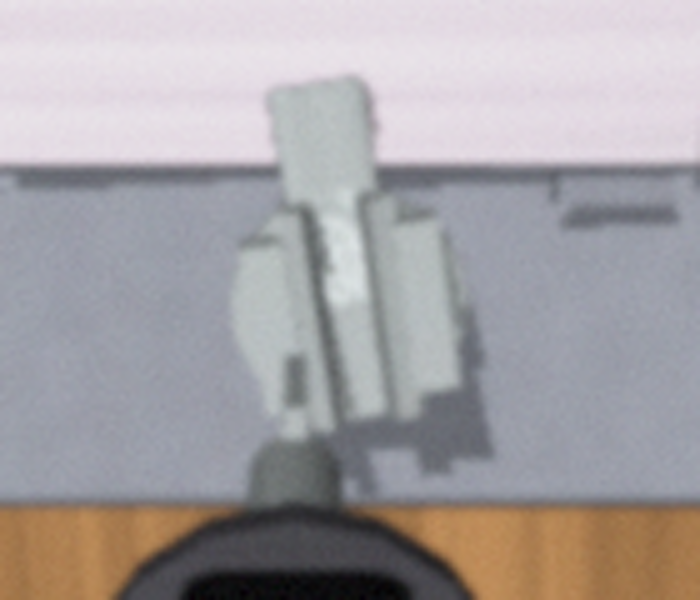

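```bash
python3 - <<'E'
from h import *
import pickle
o,c=pickle.load(open('w4.pkl','rb'))
A,_=world({'T_tool_cam':np.eye(4)},o);p=o['eef_pos']
for off in (0,-.001):
  for s in (-.01,0,.01): print(off,s,np.round(proj(c,p+A@np.array([off,s,.280]),o),1))
E
```

```text
0 -0.01 [304.6 240.8]
0 0 [318.8 240.8]
0 0.01 [333.  240.8]
-0.001 -0.01 [304.6 242.1]
-0.001 0 [318.8 242.1]
-0.001 0.01 [333.  242.1]
```

Emit:
{"op": "play_rows", "data": {
  "commands": [
    [0.0006,0.0084,0,0],
    [0,0,0.01,-5.3],
    [0,0,0.02,-4],
    [0,0,0.005,0],
    [0,0,0,0],
    [0,0,0,0]
  ]
}}

```text
t: 7.85
eef_pos: [0.6013, -0.1032, 0.4154]
tool_rot: [0.0, 0.665, 0.747, 0.0]
contact_force: [-0.1, -0.5, -1.9]
gripper_width: 0.247
```

```bash
cat > chk.py <<'E'
from h import *
import pickle,sys
def go(n,tx,ty):
    o=sensors.get_obs();A,_=world({'T_tool_cam':np.eye(4)},o)
    print('pos',o['eef_pos'].round(4),'yaw',np.degrees(np.arctan2(A[1,0],A[0,0])).round(2),'z',A[:,2].round(4),'F',o['contact_force'].round(1),'T',o['torque'].round(2),'q7',o['q'][6].round(2))
    tip=o['eef_pos']+A@np.array([-.001,0,.280]);print('tip',tip.round(4),'tool delta to target',(A.T@(np.array([tx,ty,tip[2]])-tip)).round(4))
    c=read_camera('wrist');pickle.dump((o,c),open(n+'.pkl','wb'));cv2.imwrite(f'pics/{n}.png',c['frame'])
    cv2.imwrite(f'pics/{n}c.png',cv2.resize(c['frame'][160:280,260:400],(700,600),interpolation=2))
go(sys.argv[1],float(sys.argv[2]),float(sys.argv[3]))
E
python3 chk.py w5 .6005 -.1048
```

```text
pos [ 0.6013 -0.1032  0.4154] yaw 96.6 z [ 9.e-04 -1.e-04 -1.e+00] F [-0.1 -0.5 -1.9] T [ 0.06  0.04 -0.01] q7 0.03
tip [ 0.6017 -0.1042  0.1354] tool delta to target [-0.0004 -0.0012 -0.    ]
```

View pics/w5c.png

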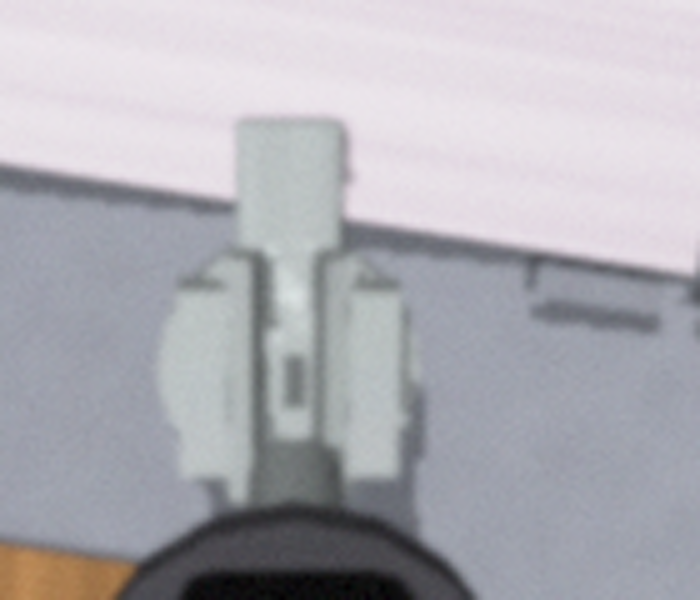

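The blade's edge at crop (295,380) lies over the slot, whose walls are at about x=250 and 335 in the crop. I'll lower it in.

Emit:
{"op": "play_rows", "data": {
  "commands": [
    [-0.0004,-0.0008,0.005,0],
    [0,0,0.006,0],
    [0,0,0.004,0],
    [0,0,0.003,0],
    [0,0,0.003,0],
    [0,0,0.002,0],
    [0,0,0,0],
    [0,0,0,0]
  ]
}}

```text
t: 8.7
eef_pos: [0.6002, -0.1038, 0.3918]
tool_rot: [0.0, 0.665, 0.747, 0.0]
contact_force: [-0.1, 0.0, -0.4]
gripper_width: 0.251
```

```bash
python3 chk.py w6 .6005 -.1048
```

```text
pos [ 0.6002 -0.1038  0.3918] yaw 96.7 z [ 2.e-04  0.e+00 -1.e+00] F [-0.1  0.  -0.4] T [-0.06  0.01  0.06] q7 0.02
tip [ 0.6003 -0.1048  0.1118] tool delta to target [-0.0001  0.0002  0.    ]
```

View pics/w6c.png

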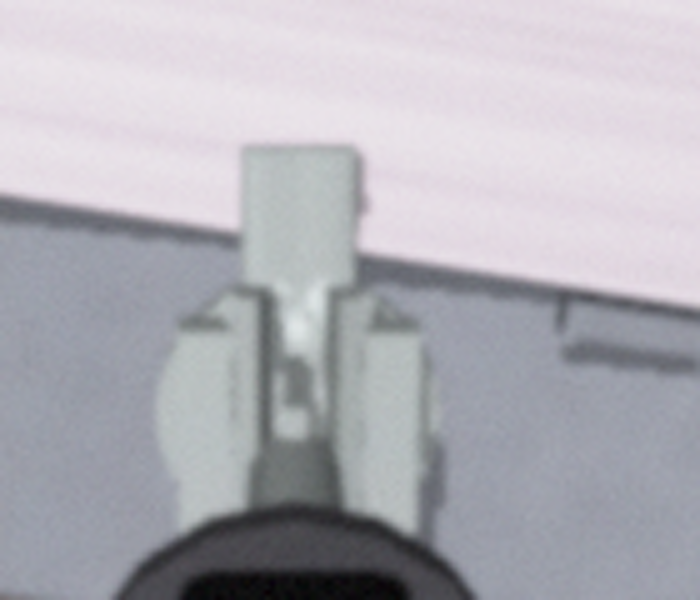

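The blade is about 7 mm deep in the slot. Now I'll turn anticlockwise (negative about the tool's z), allowing about 11° for play in the slot.

Emit:
{"op": "play_rows", "data": {
  "commands": [
    [0,0,0,-4],
    [0,0,0,-6],
    [0,0,0,-6],
    [0,0,0,-6],
    [0,0,0,-6],
    [0,0,0,-6],
    [0,0,0,-6],
    [0,0,0,-6],
    [0,0,0,-6],
    [0,0,0,0]
  ]
}}

```text
t: 9.75
eef_pos: [0.5999, -0.1044, 0.3919]
tool_rot: [-0.0, 0.27, 0.963, -0.0]
contact_force: [-1.8, -1.5, 0.8]
gripper_width: 0.248
```

```bash
python3 chk.py w7 .6005 -.1048
```

```text
pos [ 0.5999 -0.1044  0.3919] yaw 148.7 z [-7.e-04 -7.e-04 -1.e+00] F [-1.8 -1.5  0.8] T [-0.45  0.57 -0.06] q7 0.85
tip [ 0.6005 -0.1052  0.1119] tool delta to target [ 0.0002  0.0003 -0.    ]
```

View pics/w7c.png

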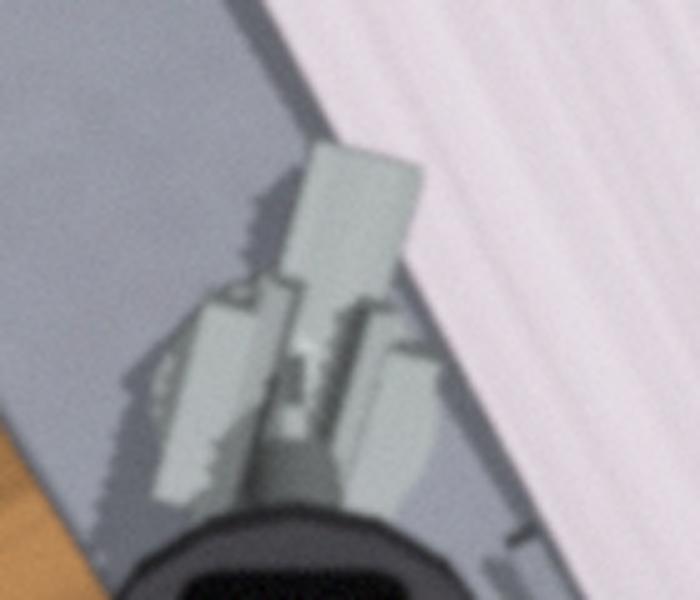

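It's turning, with the blade leading by about 12° as expected. Continuing.

Emit:
{"op": "play_rows", "data": {
  "commands": [
    [0,0,0,-6],
    [0,0,0,-6],
    [0,0,0,-6],
    [0,0,0,-6],
    [0,0,0,-6],
    [0,0,0,-6],
    [0,0,0,-5],
    [0,0,0,-2],
    [0,0,0,0],
    [0,0,0,0]
  ]
}}

```text
t: 10.8
eef_pos: [0.6, -0.1048, 0.3918]
tool_rot: [-0.0, -0.1, 0.995, -0.001]
contact_force: [-1.9, -4.7, 1.5]
gripper_width: 0.251
```

```bash
python3 chk.py w8 .6005 -.1048
```

```text
pos [ 0.6    -0.1048  0.3918] yaw -168.51 z [-4.0e-04 -1.9e-03 -1.0e+00] F [-1.9 -4.7  1.5] T [-1.47  0.67 -0.1 ] q7 1.53
tip [ 0.6009 -0.1051  0.1118] tool delta to target [ 0.0003  0.0004 -0.    ]
```

View pics/w8c.png

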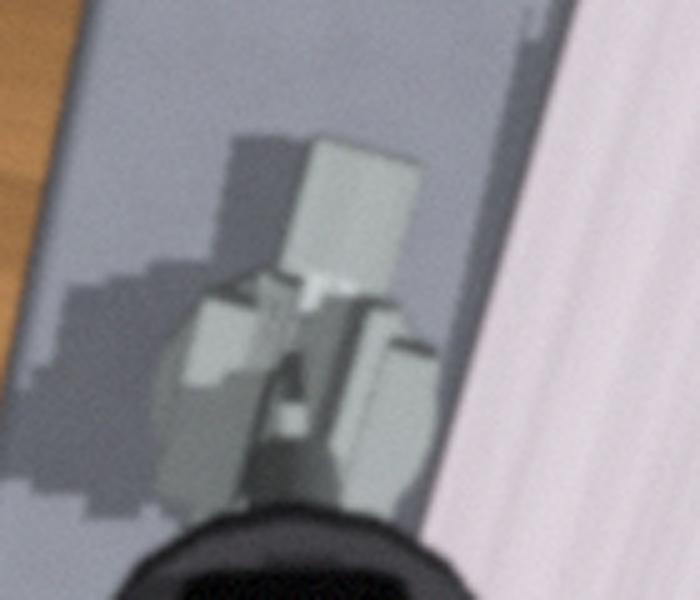

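```bash
cat > slot.py <<'E'
from h import *
import pickle,sys
n,x,y=sys.argv[1],float(sys.argv[2]),float(sys.argv[3])
o,c=pickle.load(open(n+'.pkl','rb'));W=cloud(c,o)
hi=(W[...,2]>.1145)&(W[...,2]<.1225)&(np.hypot(W[...,0]-x,W[...,1]-y)<.03)
k=cv2.connectedComponentsWithStats(hi.astype(np.uint8))
for i in range(1,k[0]):
    if k[2][i,4]>40:
        m=k[1]==i;v,u=np.nonzero(m);P=np.array([ray(c,a,b,.1185,o)[:2] for a,b in zip(u,v)])
        print('head',k[2][i],P.mean(0).round(4),cv2.minAreaRect(P.astype(np.float32)*1000))
# tongue: z .108-.1135
r=np.hypot(W[...,0]-x,W[...,1]-y)
t=(W[...,2]>.1075)&(W[...,2]<.1140)&(r>.021)&(r<.045)
k=cv2.connectedComponentsWithStats(t.astype(np.uint8),connectivity=4)
for i in range(1,k[0]):
    if k[2][i,4]>60:
        m=k[1]==i;P=W[m];q=P.mean(0)
        print('tongue',k[2][i],q.round(4),'yaw',np.degrees(np.arctan2(q[1]-y,q[0]-x)).round(1),'rmax',r[m].max().round(4),cv2.minAreaRect(P[:,:2].astype(np.float32)*1000))
E
python3 slot.py w8 .6005 -.1048
```

```text
head [290 214  31  51 869] [ 0.5982 -0.1151] ((598.7839965820312, -114.00192260742188), (15.662970542907715, 37.59699249267578), 85.56026458740234)
head [323 220  25  44 655] [ 0.596  -0.0949] ((596.27734375, -95.12274169921875), (13.447990417480469, 29.610502243041992), 86.0760726928711)
tongue [315 187  30  31 605] [ 0.5712 -0.1034  0.1113] yaw 177.3 rmax 0.0383 ((571.8535766601562, -103.26237487792969), (16.067506790161133, 18.219331741333008), 86.06291961669922)
```

The tongue yaw is 176–177°, against 177.3° for a full quarter turn. I'll nudge about 4° more, then back off to relieve the blade and look again.

Emit:
{"op": "play_rows", "data": {
  "commands": [
    [0,0,0,-2],
    [0,0,0,-2],
    [0,0,0,0],
    [0,0,0,0],
    [0,0,0,4],
    [0,0,0,6],
    [0,0,0,4],
    [0,0,0,0],
    [0,0,-0.004,0],
    [0,0,-0.01,0],
    [0,0,-0.015,0],
    [0,0,-0.015,0],
    [0,0,-0.006,0],
    [0,0,0,0]
  ]
}}

```text
t: 12.25
eef_pos: [0.6005, -0.1035, 0.4436]
tool_rot: [0.002, -0.015, 1.0, -0.0]
contact_force: [-0.7, -0.2, -1.8]
gripper_width: 0.244
```

```bash
python3 chk.py w9 .6005 -.1048; python3 slot.py w9 .6005 -.1048
```

```text
pos [ 0.6005 -0.1035  0.4436] yaw -178.29 z [ 3.1e-03 -3.0e-04 -1.0e+00] F [-0.7 -0.2 -1.8] T [-0.01 -0.02 -0.05] q7 1.41
tip [ 0.6023 -0.1036  0.1636] tool delta to target [ 0.0019 -0.0012 -0.    ]
head [296 199  17  46 645] [ 0.6001 -0.115 ] ((600.1517333984375, -115.22825622558594), (12.985197067260742, 38.257110595703125), 88.5421371459961)
head [321 199  17  47 644] [ 0.5999 -0.0957] ((600.1766357421875, -95.14568328857422), (38.863651275634766, 12.97651195526123), 1.7890489101409912)
tongue [308 174  20  24 427] [ 0.5712 -0.1054  0.1114] yaw -178.9 rmax 0.0385 ((571.6185302734375, -105.2735366821289), (18.195396423339844, 15.561841011047363), 1.25860595703125)
```

View pics/w9.png

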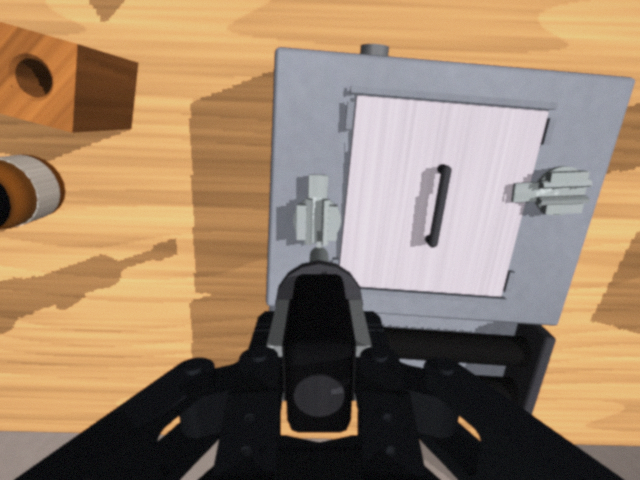

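Fastener b is released: the tongue at yaw about 180° lies along the panel edge, roughly 92–93° from locked. Fastener a shows at (550,190), so I'll measure it from this view.

```bash
python3 slot.py w9 .567 .0915
```

```text
head [540 171  53  18 740] [0.56   0.0903] ((559.6517944335938, 90.71916198730469), (12.978775024414062, 40.81312942504883), 4.095330715179443)
head [538 196  52  18 763] [0.5795 0.0917] ((579.811279296875, 91.66446685791016), (13.922356605529785, 40.928157806396484), 1.6782373189926147)
tongue [511 182  32  31 476] [0.5726 0.0631 0.1112] yaw -78.8 rmax 0.0394 ((576.0615844726562, 66.36891174316406), (24.382883071899414, 24.74862289428711), 3.3894777297973633)
```

Emit:
{"op": "play_rows", "data": {
  "commands": [
    [0.002,0.01,0,0],
    [0.003,0.025,0,0],
    [0.005,0.035,0,0],
    [0.005,0.035,0,0],
    [0.005,0.035,0,0],
    [0.003,0.03,0,0],
    [0.002,0.018,0,0],
    [0,0.008,0,0],
    [0,0,0,8],
    [0,0,0,8],
    [0,0,0,8],
    [0,0,0,8],
    [0,0,0,8],
    [0,0,0,8],
    [0,0,0,8],
    [0,0,0,8],
    [0,0,0,8],
    [0,0,0,8]
  ]
}}

```text
t: 14.1
eef_pos: [0.5693, 0.0907, 0.4411]
tool_rot: [-0.0, 0.634, 0.773, -0.001]
contact_force: [-0.5, -0.4, -2.1]
gripper_width: 0.248
```

Emit:
{"op": "play_rows", "data": {
  "commands": [
    [0,0,0,8],
    [0,0,0,0.7],
    [0,0,0,0],
    [0,0,0,0]
  ]
}}

```text
t: 14.5
eef_pos: [0.5693, 0.0912, 0.4415]
tool_rot: [-0.0, 0.687, 0.726, -0.0]
contact_force: [0.5, -0.4, -1.8]
gripper_width: 0.246
```

```bash
python3 chk.py w10 .5697 .0912; python3 slot.py w10 .5697 .0912
```

```text
pos [0.5693 0.0912 0.4415] yaw 93.14 z [-3.e-04 -1.e-04 -1.e+00] F [ 0.5 -0.4 -1.8] T [-0.08  0.02 -0.06] q7 -0.37
tip [0.5693 0.0901 0.1615] tool delta to target [ 0.001   0.0005 -0.    ]
head [299 199  17  47 654] [0.5603 0.0925] ((559.6494140625, 92.280517578125), (12.855437278747559, 38.57832717895508), 2.927421808242798)
head [324 199  17  47 668] [0.5796 0.0937] ((579.8215942382812, 93.44625854492188), (12.975215911865234, 38.63836669921875), 4.135815143585205)
```

View pics/w10.png

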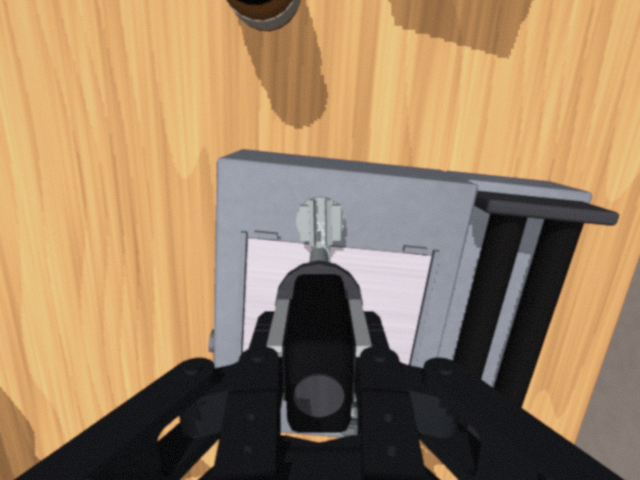

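Slot a is centred at (0.5698, 0.0929) with yaw about 93.5°. I'll go down to just above it.

Emit:
{"op": "play_rows", "data": {
  "commands": [
    [0.0027,0.0007,0.005,0],
    [0,0,0.012,0],
    [0,0,0.01,0],
    [0,0,0,0],
    [0,0,0,0]
  ]
}}

```text
t: 15.05
eef_pos: [0.5698, 0.094, 0.4141]
tool_rot: [-0.0, 0.688, 0.725, -0.0]
contact_force: [0.3, 0.2, -1.9]
gripper_width: 0.249
```

```bash
python3 chk.py w11 .5698 .0929; python3 slot.py w11 .5698 .0929
```

```text
pos [0.5698 0.094  0.4141] yaw 93.01 z [-1.2e-03 -1.0e-04 -1.0e+00] F [ 0.3  0.2 -1.9] T [ 0.02 -0.01 -0.04] q7 -0.39
tip [0.5695 0.093  0.1341] tool delta to target [-0.0001  0.0003 -0.    ]
head [297 211  18  50 708] [0.5598 0.094 ] ((559.66162109375, 92.17715454101562), (12.63232135772705, 38.15502166748047), 2.7513608932495117)
head [324 210  18  51 732] [0.5796 0.0947] ((579.6619262695312, 93.62366485595703), (12.671575546264648, 38.88831329345703), 4.0562872886657715)
```

View pics/w11c.png

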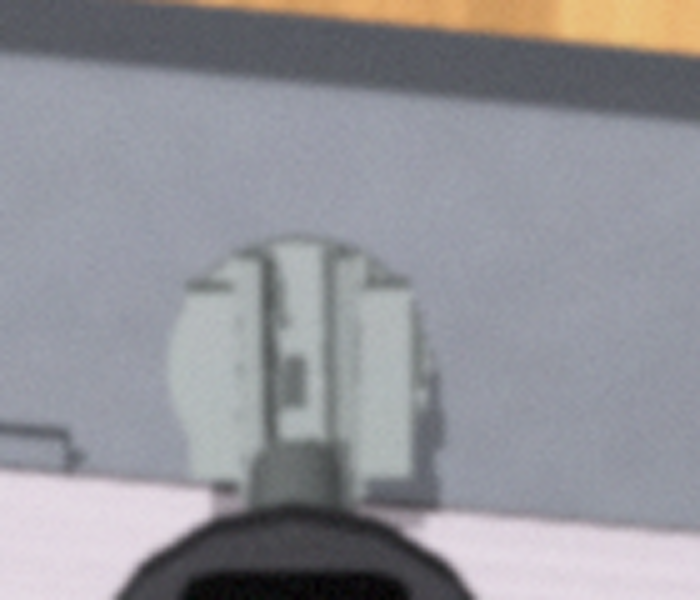

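The blade edge at crop (293,380) is centred between the slot walls at 268 and 325. I'll insert it and turn.

Emit:
{"op": "play_rows", "data": {
  "commands": [
    [0,0.0002,0.005,0],
    [0,0,0.006,0],
    [0,0,0.004,0],
    [0,0,0.003,0],
    [0,0,0.003,0],
    [0,0,0.0015,0],
    [0,0,0,0],
    [0,0,0,0]
  ]
}}

```text
t: 15.9
eef_pos: [0.5701, 0.0942, 0.3923]
tool_rot: [0.0, 0.688, 0.725, 0.0]
contact_force: [0.8, 0.6, -1.4]
gripper_width: 0.246
```

Emit:
{"op": "play_rows", "data": {
  "commands": [
    [0,0,0,-4],
    [0,0,0,-6],
    [0,0,0,-6],
    [0,0,0,-6],
    [0,0,0,-6],
    [0,0,0,-6],
    [0,0,0,-6],
    [0,0,0,-6],
    [0,0,0,0]
  ]
}}

```text
t: 16.8
eef_pos: [0.5697, 0.0937, 0.3923]
tool_rot: [-0.001, 0.35, 0.937, -0.001]
contact_force: [-3.4, -1.7, 0.4]
gripper_width: 0.247
```

```bash
python3 chk.py w12 .5698 .0929; python3 slot.py w12 .5698 .0929
```

```text
pos [0.5697 0.0937 0.3923] yaw 139.02 z [-1.6e-03 -9.0e-04 -1.0e+00] F [-3.4 -1.7  0.4] T [-0.47  0.9  -0.07] q7 0.34
tip [0.57   0.0928 0.1123] tool delta to target [ 0.0003 -0.      0.    ]
head [290 215  31  50 858] [0.5607 0.0885] ((561.8018798828125, 88.67626953125), (15.381357192993164, 37.06840896606445), 33.191986083984375)
head [323 220  25  45 649] [0.5753 0.1026] ((575.5137329101562, 102.05036926269531), (13.455278396606445, 29.729267120361328), 34.038333892822266)
```

View pics/w12c.png

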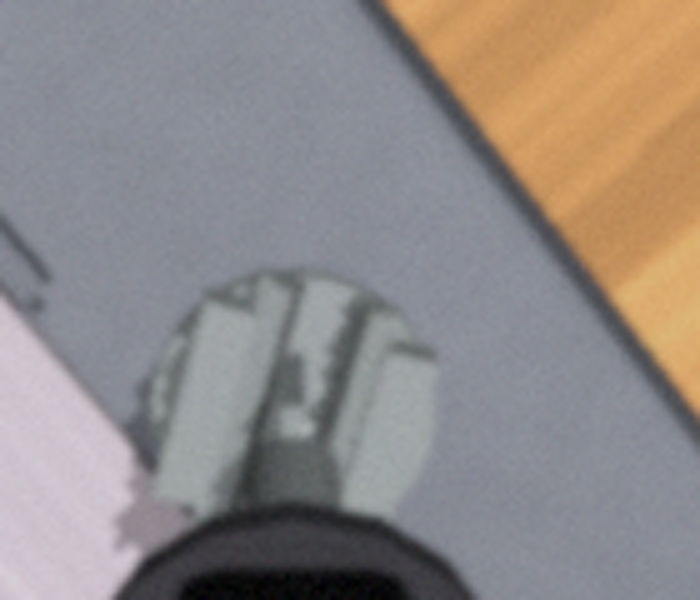

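Emit:
{"op": "play_rows", "data": {
  "commands": [
    [0,0,0,-6],
    [0,0,0,-6],
    [0,0,0,-6],
    [0,0,0,-6],
    [0,0,0,-6],
    [0,0,0,-6],
    [0,0,0,-6],
    [0,0,0,-6],
    [0,0,0,-5],
    [0,0,0,-3],
    [0,0,0,0],
    [0,0,0,0],
    [0,0,0,4],
    [0,0,0,6],
    [0,0,0,5],
    [0,0,0,0],
    [0,0,-0.004,0],
    [0,0,-0.01,0],
    [0,0,-0.015,0],
    [0,0,-0.015,0]
  ]
}}

```text
t: 18.85
eef_pos: [0.5702, 0.0945, 0.4381]
tool_rot: [0.001, -0.0, 1.0, 0.0]
contact_force: [0.9, -0.4, -2.1]
gripper_width: 0.248
```

Emit:
{"op": "play_rows", "data": {
  "commands": [
    [0,0,-0.006,0],
    [0,0,0,0],
    [0,0,0,0]
  ]
}}

```text
t: 19.15
eef_pos: [0.57, 0.094, 0.4422]
tool_rot: [0.0, 0.0, 1.0, -0.0]
contact_force: [-0.2, 0.3, -1.3]
gripper_width: 0.248
```

```bash
python3 chk.py w13 .5698 .0929; python3 slot.py w13 .5698 .0929;python3 slot.py w13 .6003 -.105
```

```text
pos [0.57   0.094  0.4422] yaw 179.99 z [ 1.e-04 -2.e-04 -1.e+00] F [-0.2  0.3 -1.3] T [ 0.    0.   -0.01] q7 1.02
tip [0.571  0.0939 0.1622] tool delta to target [ 0.0012 -0.001   0.    ]
head [297 200  16  47 642] [0.5693 0.0829] ((569.3974609375, 82.41320037841797), (12.387055397033691, 38.736915588378906), 89.63697814941406)
head [321 201  17  46 647] [0.5695 0.1019] ((569.8280029296875, 102.40593719482422), (37.911739349365234, 12.960288047790527), 0.0714169591665268)
head [ 58 237  27  44 730] [ 0.5997 -0.1139] ((600.0748901367188, -114.13538360595703), (16.858510971069336, 38.54733657836914), 89.87712097167969)
head [ 83 237  25  44 640] [ 0.5995 -0.0939] ((600.03564453125, -93.07300567626953), (38.56846237182617, 15.068910598754883), 0.6817187666893005)
tongue [ 69 213  25  22 428] [ 0.5708 -0.1043  0.1111] yaw 178.6 rmax 0.0384 ((571.2901000976562, -104.94758605957031), (16.607044219970703, 17.792583465576172), 89.1615219116211)
```

View pics/w13.png

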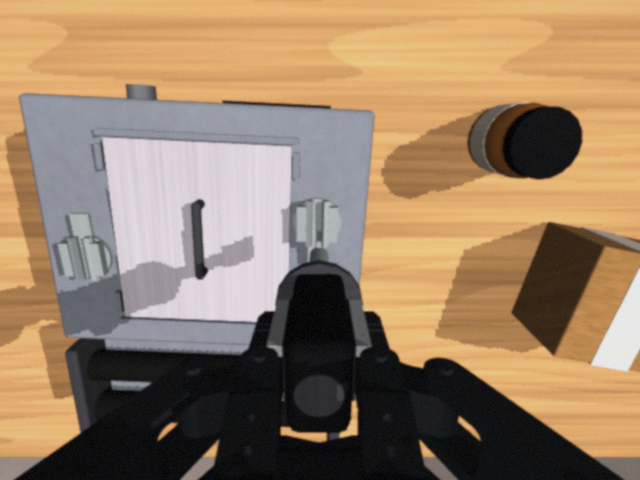

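Fastener a is released too: slot yaw 180°, about 92.7° from locked. b is unchanged and the panel is in place. I'll carry the driver back over the stand.

Emit:
{"op": "play_rows", "data": {
  "commands": [
    [0.002,-0.0115,-0.01,0],
    [0.004,-0.02,-0.01,0],
    [0.005,-0.03,0,0],
    [0.005,-0.03,0,0],
    [0.005,-0.03,0,0],
    [0.005,-0.03,0,0],
    [0.005,-0.03,0,0],
    [0.005,-0.03,0,0],
    [0.005,-0.03,0,0],
    [0.005,-0.03,0,0],
    [0.005,-0.03,0,0],
    [0.005,-0.03,0,0],
    [0.005,-0.03,0,0],
    [0.005,-0.03,0,0],
    [0.004,-0.02,0,0],
    [0.0025,-0.01,0,0],
    [0,0,0,0]
  ]
}}

```text
t: 20.9
eef_pos: [0.4966, -0.3292, 0.462]
tool_rot: [-0.0, 0.002, 1.0, 0.0]
contact_force: [0.6, 0.1, -1.8]
gripper_width: 0.246
```

Emit:
{"op": "play_rows", "data": {
  "commands": [
    [0,0,0,8],
    [0,0,0,8.5],
    [0,0,0,8.5],
    [0,0,0,8.5],
    [0,0,0,8.5],
    [0,0,0,8.5],
    [0,0,0,8.5],
    [0,0,0,8.5],
    [0,0,0,8.5],
    [0,0,0,8.5],
    [0,0,0,8.5],
    [0,0,0,8.5],
    [0,0,0,8.5],
    [0,0,0,8.5],
    [0,0,0,8.5],
    [0,0,0,8.5],
    [0,0,0,8.5],
    [0,0,0,8.5],
    [0,0,0,8.5],
    [0,0,0,8.5]
  ]
}}

```text
t: 22.9
eef_pos: [0.4982, -0.3253, 0.4623]
tool_rot: [-0.001, 0.996, 0.09, 0.0]
contact_force: [-0.2, -0.9, -2.2]
gripper_width: 0.25
```

Emit:
{"op": "play_rows", "data": {
  "commands": [
    [0,0,0,8],
    [0,0,0,1],
    [0,0,0,0],
    [0,0,0,0]
  ]
}}

```text
t: 23.3
eef_pos: [0.4978, -0.3267, 0.4623]
tool_rot: [-0.0, 1.0, 0.015, 0.0]
contact_force: [0.1, -0.8, -0.9]
gripper_width: 0.252
```

```bash
python3 chk.py w14 .4964 -.3277; python3 - <<'E'
from h import *
import pickle
o,c=pickle.load(open('w14.pkl','rb'));W=cloud(c,o)
m2=(W[...,2]>.095)&(W[...,2]<.104)&(np.hypot(W[...,0]-.4964,W[...,1]+.3277)<.06)
print(m2.sum(),cv2.minAreaRect(W[m2][:,:2].astype(np.float32)*1000))
E
```

```text
pos [ 0.4978 -0.3267  0.4623] yaw 1.72 z [ 1.e-04  3.e-04 -1.e+00] F [ 0.1 -0.8 -0.9] T [-0.03  0.02  0.03] q7 -1.11
tip [ 0.4968 -0.3266  0.1823] tool delta to target [-0.0005  0.0011 -0.    ]
4401 ((496.3444519042969, -327.68304443359375), (66.16547393798828, 66.57955169677734), 76.65496826171875)
```

View pics/w14.png

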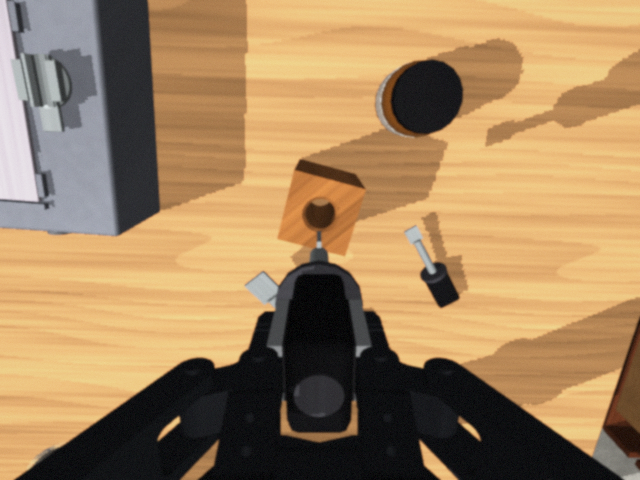

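The stand re-measures the same, with the tip within 1 mm of the hole's axis. I'll lower it.

Emit:
{"op": "play_rows", "data": {
  "commands": [
    [-0.0005,0.001,0.01,0],
    [0,0,0.02,0],
    [0,0,0.025,0],
    [0,0,0.015,0],
    [0,0,0.01,0],
    [0,0,0.015,0],
    [0,0,0.02,0],
    [0,0,0.02,0],
    [0,0,0.015,0],
    [0,0,0.008,0],
    [0,0,0.004,0],
    [0,0,0,0],
    [0,0,0,0]
  ]
}}

```text
t: 24.65
eef_pos: [0.4975, -0.3286, 0.301]
tool_rot: [0.0, 1.0, 0.013, 0.001]
contact_force: [0.6, 0.2, -1.7]
gripper_width: 0.248
```

```bash
python3 chk.py w15 .4964 -.3277
```

```text
pos [ 0.4975 -0.3286  0.301 ] yaw 1.5 z [ 1.3e-03 -7.0e-04 -1.0e+00] F [ 0.6  0.2 -1.7] T [-0.06  0.    0.  ] q7 -1.15
tip [ 0.4968 -0.3288  0.021 ] tool delta to target [-0.0004 -0.0011 -0.    ]
```

View pics/w15.png

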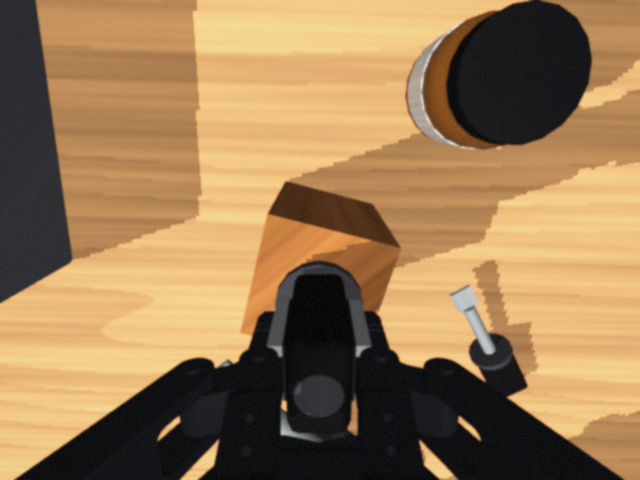

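Emit:
{"op": "play_rows", "data": {
  "commands": [
    [0,-0.001,0.002,0],
    [0,0,0.002,0],
    [0,0,0.001,0],
    [0,0,0.0005,0],
    [0,0,0,0],
    [0,0,0,0]
  ]
}}

```text
t: 25.3
eef_pos: [0.4971, -0.3273, 0.2951]
tool_rot: [0.0, 1.0, 0.013, 0.0]
contact_force: [-2.2, 1.1, 5.1]
gripper_width: 0.25
```

The force reading rose to +5 N at the original height, so the collar is resting on the stand. I'll release and rise.

Emit:
{"op": "play_rows", "data": {
  "commands": [
    [0,0,0,0],
    [0,0,0,0],
    [0,0,0,0],
    [0,0,0,0],
    [0,0,0,0],
    [0,0,0,0],
    [0,0,0,0],
    [0,0,0,0]
  ],
  "claw": 0.0854
}}

```text
t: 26.1
eef_pos: [0.4971, -0.3274, 0.2947]
tool_rot: [0.0, 1.0, 0.013, 0.0]
contact_force: [0.9, -0.4, -0.4]
gripper_width: 0.996
```

Emit:
{"op": "play_rows", "data": {
  "commands": [
    [0,0,-0.01,0],
    [0,0,-0.02,0],
    [0,0,-0.03,0],
    [0,0,-0.03,0],
    [0,0,-0.03,0],
    [0,0,-0.02,0],
    [-0.02,0.03,-0.01,0],
    [-0.03,0.04,0,0],
    [-0.03,0.04,0,0],
    [-0.02,0.03,0,0],
    [0,0,0,0],
    [0,0,0,0]
  ]
}}

```text
t: 27.3
eef_pos: [0.4002, -0.4705, 0.4452]
tool_rot: [0.0, 1.0, 0.012, 0.0]
contact_force: [2.0, 1.3, -0.2]
gripper_width: 1.001
```

```bash
python3 - <<'E'
from h import *
import pickle
o=sensors.get_obs();print(o['t'],o['eef_pos'],o['contact_force'])
w=read_camera('wrist');t=read_camera('top');s=read_camera('side')
pickle.dump((o,w),open('w16.pkl','wb'))
cv2.imwrite('pics/w16.png',w['frame']);cv2.imwrite('pics/t16.png',cv2.resize(t['frame'][100:330,160:560],(800,460)))
cv2.imwrite('pics/s16.png',s['frame'])
T=cloud(t);S=cloud(s)
for n,X in(('w',cloud(w,o)),('s',S)):
    m=(X[...,2]>.158)&(X[...,2]<.172)&(np.hypot(X[...,0]-.496,X[...,1]+.327)<.03)
    if m.sum()>30: print(n,m.sum(),np.median(X[m],0).round(4),cv2.minAreaRect(X[m][:,:2].astype(np.float32)*1000))
    m=(X[...,2]>.103)&(X[...,2]<.110)&(np.hypot(X[...,0]-.496,X[...,1]+.327)<.04)
    if m.sum()>10: print(n,'collar',m.sum(),cv2.minEnclosingCircle(X[m][:,:2].astype(np.float32)*1000),np.median(X[m][:,2]))
E
```

```text
27.3 [ 0.40016109 -0.47048847  0.44523709] [ 1.95576422  1.29590539 -0.18538088]
w 2402 [ 0.495  -0.3305  0.1666] ((494.5321350097656, -327.9251403808594), (35.539058685302734, 22.690650939941406), 1.8677403926849365)
w collar 769 ((499.6309814453125, -323.5684509277344), 32.17604446411133) 0.10668086039727265
s 120 [ 0.4943 -0.3221  0.1661] ((494.8580322265625, -328.2301330566406), (29.75177574157715, 36.31868362426758), 83.38346099853516)
s collar 131 ((496.135498046875, -327.51666259765625), 39.59805679321289) 0.10524741316181485
```

View pics/t16.png

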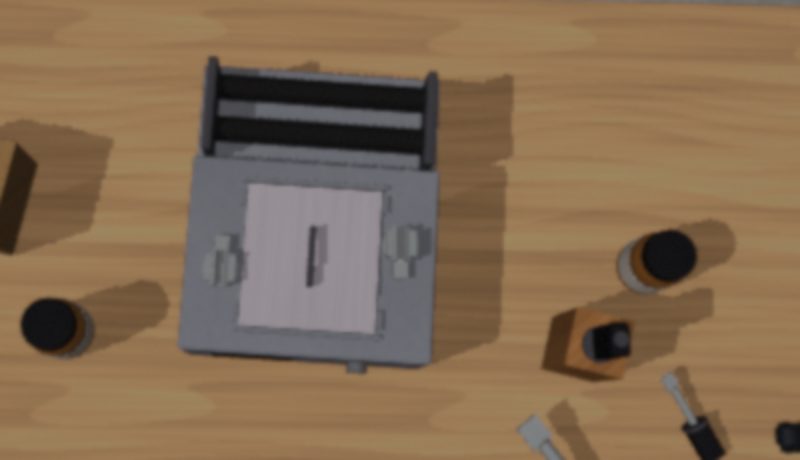

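View pics/s16.png

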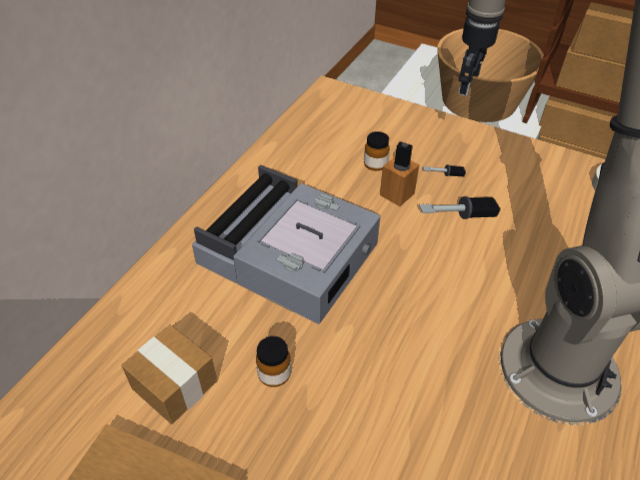

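View pics/w16.png

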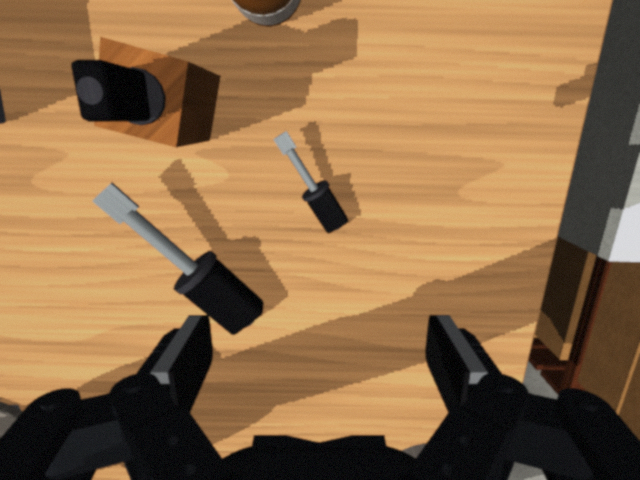

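All views agree. Both tongues lie off the panel, the driver stands upright in the stand with its top at 0.166, the jars and carton are in place, and the gripper is clear.

```bash
python3 -c "
from station import bot
print(bot.hand_in())"
```

```text
the job is handed in; nothing more can be done
None
```

Both fasteners are released, the screwdriver is back in the stand, and I handed the job in at about 27.5 s of the 61 s allowed. I took the middle-sized screwdriver from the stand and turned fastener b first, then a.

**Last checks**
- **Fasteners:** both tongues measured about 92–93° from locked (roughly 1.6 rad) and lie along the panel's edges, off the panel.
- **Panel, jars and carton:** the panel, both jars and the carton looked unmoved in the last pictures.
- **Screwdriver:** it stands upright with its top at 0.166 m and its collar on the stand. It is centred within about 2 mm and turned within about 1° of how it started.
- **Gripper and forces:** the gripper is open and clear of everything. The forces reported after each move stayed at about 5 N or less.

**Disagreements**
- **Look-alikes toppled:** the big and small look-alike screwdrivers stood upright in the first picture and fell over by themselves in the first 2 s. The gripper was above them and its force readings stayed near zero; they still lie on the work surface.
- **Collar measurement:** in the last pictures the collar's height was right, but its measured circle came out too large because the mask also caught nearby surfaces. I judged it by its height and by eye.

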